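Find the full screw case by weight

TASK

One of the three identical closed cases is full of steel tripod screws and clearly heavier; the other two are empty. Lift the cases to find the heavy one and set it down, without dropping it, upright in the stainless tray, and leave the two empty ones standing upright where they were.

Things in the scene. Friction and masses are not known exactly. Their poses are not given: they have to be found in the camera images.
- case_a_center (a point): One of three identical closed plastic cases (teal, pale grey lid), 90 mm long x 50 wide x 60 high, loose on the table. Two are empty (about 0.1 kg each), one is full of screws (about 0.6 kg); nothing visible tells which. Grip it across its 50 mm width. Point: the case's centre, 30 mm above its underside; x along the 90 mm length, y across the width, z up.
- case_b_center (a point): One of three identical closed plastic cases (teal, pale grey lid), 90 mm long x 50 wide x 60 high, loose on the table. Two are empty (about 0.1 kg each), one is full of screws (about 0.6 kg); nothing visible tells which. Grip it across its 50 mm width. Point: the case's centre, 30 mm above its underside; x along the 90 mm length, y across the width, z up.
- case_c_center (a point): One of three identical closed plastic cases (teal, pale grey lid), 90 mm long x 50 wide x 60 high, loose on the table. Two are empty (about 0.1 kg each), one is full of screws (about 0.6 kg); nothing visible tells which. Grip it across its 50 mm width. Point: the case's centre, 30 mm above its underside; x along the 90 mm length, y across the width, z up.
- tray: Low open stainless steel tray, fixed to the table: 190 mm (its x) x 150 mm (its y) x 20 mm high outside, walls and floor about 4 mm thick, empty at the start. Origin at the centre of its underside, on the table; z up.

How it is judged:
By the outcome, as a careful person would: the job done as asked, in the order asked, and still so for the second after the job is handed in, with the robot touching nothing.
It also fails if it takes over 61 s, if anything falls off the work surface, if the arm or the gripper's body presses on something with over 40 N, if the wrist force passes 120 N, or if a joint passes its speed limit or range.

ROBOT

A 7-joint arm with a two-finger parallel gripper is mounted at the origin on the work surface. World frame = base frame: x ahead of the robot, y to its left, z up, the work surface at z = 0. Lengths are in m, angles in rad, forces in N, time in s.
With the tool pointing down it reaches from about 0.4 to 0.875 m from the base axis. Payload 19.3 kg.
Tool frame: the origin (TCP) lies midway between the tips of the shut fingers; the grasp point (between the pads) lies 19 mm behind it (bot.tcp_to_grasp is the distance from the TCP to the grasp point, in m); z points along the fingers, y is the direction in which the jaws open and shut (so a half turn about z gives the same grasp; the last joint's range is limited). The gripper opens to 85 mm and grips with 20 to 120 N. Pads are 22 mm wide; open, the fingers measure 114 mm over their backs; the gripper's body (76 mm by 85 mm) begins 54 mm behind the grasp point. The pads swing forward as they close: fully open they stand 13 mm farther back than shut.
Start: joints at [1.197, 0.521, -0.036, 1.599, 0.021, 1.021, -0.113], TCP at [0.187, -0.596, 0.231] pointing down, gripper open.
Joint ranges: [-2.91, 2.91], [-0.3, 2.13], [-1.5, 1.42], [0.17, 2.43], [-1.26, 4.41], [0.16, 1.93], [-2.52, 2.52]. Speed limits (rad/s): [1.89, 1.89, 2.39, 2.39, 3.01, 3.01, 3.01].

INTERFACE

Orientations are given as [roll, pitch, yaw] about the fixed x, y, z axes, in that order (R = Rz(yaw) Ry(pitch) Rx(roll)).
In Python, from workcell import bot gives the robot as it stands. The module is installed in compiled form; this text tells all that it offers.
- The arm moves only by the tool drive_tool, never from a script. Its argument "series" is a list of rows, each a list of 5 numbers: the opening in per cent of the stroke, from 0 (shut) to 100 (fully open), then the shift along the world's x, y, z in m, then the turn about the world's z in rad. A call has 1 to 12 rows; each row shifts and turns the pose as measured when the row begins; what a row does not reach is not made up. A row lasts 1/10 s, in which the tool goes at most 50 mm and 8.59 degrees, less where a joint would pass 70% of its speed; a pose out of reach is approached as far as the arm can. A call with a gripper value outside its range is refused whole. The fingers move at their own pace and stop on an object; "newtons" is the grip in N (left out, the last holds). Time passes only in rows, so rows that do not move let the fingers close. It gives the time, the measured TCP pose, the force and the opening at its end, in the units of the state.
- bot.observe(): the state, without advancing time (a new reading comes with each control period).
- bot.grab_frame(name): name is "scene" or "top" or "wrist"; returns the picture (400x640x3 uint8, red, green, blue); there is no depth.
- bot.camera_info(name): a dict with "fx", "fy", "cx", "cy" (pixels), "k1" (the pictures are not rectified: a ray, as slopes to the right and down, at radius r is drawn at 1 + k1 r^2 times it, then the intrinsics apply), "cam_to_world" (4x4, takes a point from camera to world coordinates). Camera axes: x right, y down, z forward; pixel columns grow to the right and rows downward; lengths in m; the calibration is good to about 2 mm. A picture is of the moment at which its call begins: read the wrist's pose just before it. camera_info takes no time and is no camera call; for the wrist camera it gives the pose at the moment of the call.
- bot.job_done(): hands the job in, once; it reports no verdict.
Trained networks look in the newest picture that a camera, given by its name, has taken for a name from the list of things; names that differ only in an ending like _2 or _b are one class to them, and where a whole thing is asked for, a point or a joint stands for the part that bears it (a point fixed in the world has none). Each returns a list of dicts, best first, with "conf" (0 to 1); they miss things now and then, are a little off and sometimes report something else, mostly with a low value. They report only what shows in the picture. A call takes as long as a camera call.
- bot.masks_of(camera, target): "mask" (400x640 bool, what is visible of it) and "point" ([column, row] in pixels, amid what is visible of it).
The state is a dict: "clock": time; "qpos": joint angles; "qd": joint speeds; "joint_efforts": joint torques, N m; "position": TCP position; "tool_rot": TCP orientation; "force": force on the tool from outside, world axes, zero at the start; "moment": the same for the moment, N m; "grip_width": finger opening in m.
Only numpy, scipy, OpenCV 4.12 (cv2) and the standard library are available. Lean on these libraries where they do the work, as an engineer would, in place of code of your own. Each camera call takes 0.05 s, during which the arm holds its last target.

## Working session

There is one attempt and no reset: what is moved stays moved. The work goes in short steps, Python scripts to look and compute and a tool call to move; the robot and the scene stay as the last step left them, time stands still between calls to the robot, and variables do not carry over. Pictures are saved under pics/ and viewed, and the job is handed in when it is done.

Besides the shell and the picture viewer there is one more tool, called after "Emit:" by a JSON object that holds its "name" and its "arguments", one argument or row to a line. drive_tool: Moves the arm, as the interface text tells. Its arguments: {"type":"object","properties":{"series":{"type":"array","items":{"type":"array","items":{"type":"number"}}},"newtons":{"type":"number"}},"required":["series"]}

```bash
mkdir -p pics; cat > h.py <<'E'
import numpy as np, cv2
from workcell import bot
def ray(info,uv):
    K=np.array([[info['fx'],0,info['cx']],[0,info['fy'],info['cy']],[0,0,1]])
    d=np.array([(uv[0]-info['cx'])/info['fx'],(uv[1]-info['cy'])/info['fy']])
    s=d.copy()
    for _ in range(30): s=d/(1+info['k1']*(s@s))
    T=np.array(info['cam_to_world']); v=T[:3,:3]@np.array([s[0],s[1],1]); return T[:3,3],v/np.linalg.norm(v)
def atz(info,uv,z):
    o,v=ray(info,uv); return o+v*(z-o[2])/v[2]
def proj(info,P):
    T=np.linalg.inv(np.array(info['cam_to_world'])); p=T[:3,:3]@np.array(P)+T[:3,3]; s=p[:2]/p[2]; s=s*(1+info['k1']*(s@s))
    return np.array([s[0]*info['fx']+info['cx'],s[1]*info['fy']+info['cy']])
E
python3 - <<'E'
from h import *
s=bot.observe(); print(s)
for n in ['scene','top','wrist']:
    im=bot.grab_frame(n); cv2.imwrite(f'pics/{n}0.png',im[:,:,::-1]); np.save(f'{n}0.npy',im)
    i=bot.camera_info(n); print(n,i)
E
```

```text
{'clock': 0.0, 'qpos': array([ 1.19680803,  0.52204199, -0.03632577,  1.59997922,  0.02123007,
        1.02109653, -0.11281466]), 'qd': array([-2.03156089e-03,  3.03437370e-04, -1.41500498e-03,  8.78262533e-04,
       -3.42086333e-04, -2.79189850e-03,  4.76987006e-05]), 'joint_efforts': array([-2.62608344e-03, -9.27158260e+01,  1.97912559e+00, -3.69948184e+01,
        1.78038608e-02,  8.03728122e-03,  1.08249940e-04]), 'position': array([ 0.18682015, -0.59608433,  0.23071863]), 'tool_rot': array([-3.14045835e+00,  1.06940949e-04,  3.03777504e-01]), 'force': array([-0.44198438,  0.59899689, -0.10551754]), 'moment': array([-0.04276835,  0.0097352 , -0.02688656]), 'grip_width': 0.08543949825716182}
scene {'fx': 363.4748306307454, 'fy': 363.4748306307454, 'cx': 311.09076169829996, 'cy': 201.16104567617256, 'k1': 0.004817089228912312, 'cam_to_world': array([[-0.45204656,  0.54844815, -0.70346182,  1.02350983],
       [ 0.8919117 ,  0.28865283, -0.34809922,  0.23844524],
       [ 0.01214187, -0.78478288, -0.61965184,  0.53316659],
       [ 0.        ,  0.        ,  0.        ,  1.        ]
[... 194 characters left out ...]
6599,  0.30607686],
       [-0.99879986,  0.04795544, -0.00995618,  0.01130261],
       [-0.00108958, -0.22498376, -0.97436191,  0.97316721],
       [ 0.        ,  0.        ,  0.        ,  1.        ]])}
wrist {'fx': 297.75658727805774, 'fy': 297.75658727805774, 'cx': 322.4740550109963, 'cy': 197.4871702133554, 'k1': -0.018079120749591122, 'cam_to_world': array([[ 2.99195184e-01, -9.11376858e-01, -2.82620709e-01,
         2.58406548e-01],
       [-9.54191448e-01, -2.86067989e-01, -8.76572019e-02,
        -5.74528652e-01],
       [-9.59992659e-04,  2.95900876e-01, -9.55218169e-01,
         3.73414715e-01],
       [ 0.00000000e+00,  0.00000000e+00,  0.00000000e+00,
         1.00000000e+00]])}
```

View pics/scene0.png

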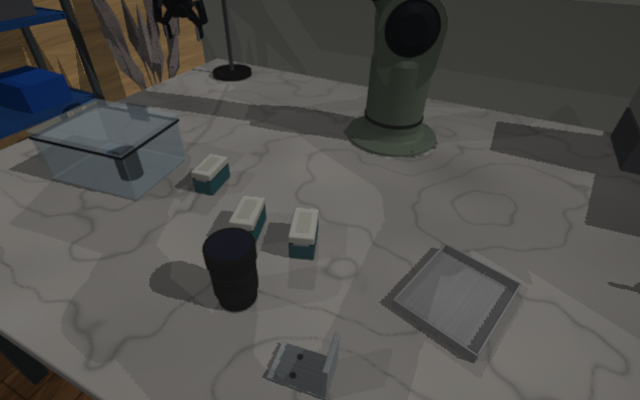

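View pics/top0.png

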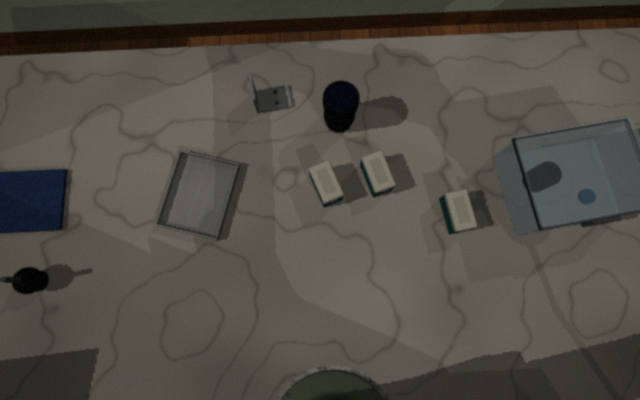

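```bash
python3 - <<'E'
from h import *
for n in ['top','scene']:
    info=bot.camera_info(n)
    for t in ['case_a_center','tray']:
        for k,m in enumerate(bot.masks_of(n,t)):
            print(n,t,k,m['conf'],m['point'],m['mask'].sum())
            np.save(f'm_{n}_{t[:4]}_{k}.npy',m['mask'])
            c=max(cv2.findContours(m['mask'].astype('uint8'),0,1)[0],key=cv2.contourArea)
            q=cv2.approxPolyDP(c,3,True)[:,0]
            for p in q: print('   ',p,atz(info,p,0.06 if t[0]=='c' else 0.02)[:2].round(3))
E
```

```text
top case_a_center 0 0.73 [377.1, 173.5] 1004
    [381 153] [ 0.607 -0.145]
    [366 156] [ 0.602 -0.11 ]
    [361 163] [ 0.585 -0.097]
    [373 196] [ 0.507 -0.119]
    [394 186] [ 0.527 -0.168]
top tray 0 0.8 [200.2, 192.6] 5201
    [180 150] [0.652 0.333]
    [155 225] [0.471 0.386]
    [218 240] [0.429 0.24 ]
    [240 165] [0.607 0.188]
scene case_a_center 0 0.71 [249.1, 217.3] 1106
    [247 196] [ 0.534 -0.156]
    [237 206] [ 0.572 -0.155]
    [229 225] [ 0.626 -0.134]
    [243 228] [ 0.621 -0.105]
    [257 239] [ 0.634 -0.065]
    [266 219] [ 0.578 -0.08 ]
    [265 201] [ 0.531 -0.113]
    [262 197] [ 0.522 -0.126]
scene tray 0 0.75 [458.6, 298.8] 8509
    [445 243] [0.437 0.248]
    [393 298] [0.614 0.195]
    [391 306] [0.631 0.196]
    [474 362] [0.669 0.334]
    [520 283] [0.478 0.387]
```

The scene view shows three cases, with lids at about (210,167), (248,213) and (303,225), and the tray at about (458,298). In the top view the cases are at (326,183), (377,173) and (459,210), and the tray at (200,193). There is a glass bin on the right and a black cylinder at (341,105). The network found only one case, so I'll zoom in and fit all three.

```bash
python3 - <<'E'
from h import *
t=np.load('top0.npy')[130:250,290:500]; s=np.load('scene0.npy')[140:280,180:330]
cv2.imwrite('pics/tz.png',cv2.resize(np.clip(t*1.4,0,255).astype('uint8'),None,fx=3.8,fy=3.8,interpolation=2)[:,:,::-1])
cv2.imwrite('pics/sz.png',cv2.resize(np.clip(s*1.4,0,255).astype('uint8'),None,fx=4,fy=4,interpolation=2)[:,:,::-1])
E
```

```text
(no output)
```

View pics/tz.png

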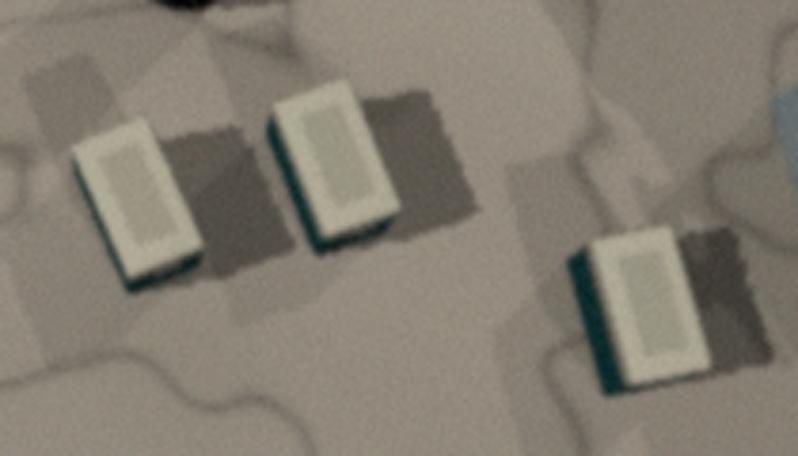

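View pics/sz.png

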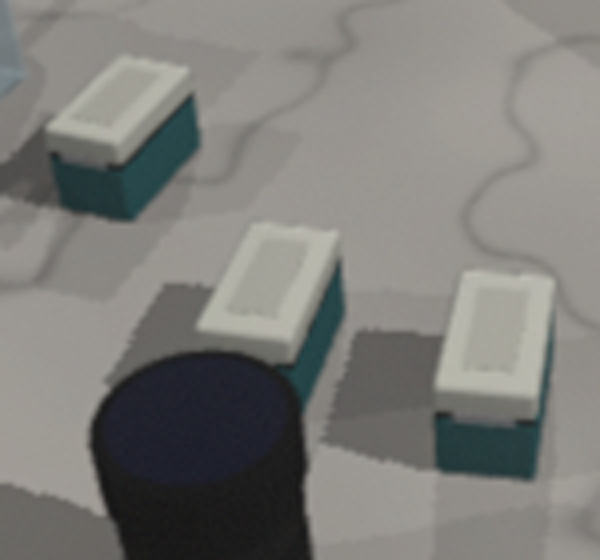

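```bash
python3 - <<'E'
from h import *
ti=bot.camera_info('top'); si=bot.camera_info('scene')
T={'L':[(73,152),(143,120),(203,248),(128,280)],'M':[(272,105),(347,82),(400,207),(320,240)],'R':[(590,243),(670,227),(711,367),(624,388)]}
S={'L':(499,335),'M':(272.5,284),'R':(121,102)}
for k in T:
    q=np.array(T[k])/3.8+[290,130]; c=q.mean(0)
    o1,v1=ray(ti,c); o2,v2=ray(si,np.array(S[k])/4+[180,140])
    A=np.stack([v1,-v2],1); ab=np.linalg.lstsq(A,o2-o1,rcond=None)[0]
    p1=o1+ab[0]*v1;p2=o2+ab[1]*v2
    w=np.array([atz(ti,p,0.06)[:2] for p in q])
    e=(w[0]+w[1]-w[2]-w[3])/2; f=(w[0]+w[3]-w[1]-w[2])/2
    print(k,'tri',((p1+p2)/2).round(4),'gap',np.linalg.norm(p1-p2).round(4),'c@.06',w.mean(0).round(4),'len',np.linalg.norm(e).round(3),np.linalg.norm(f).round(3),'yaw',np.arctan2(e[1],e[0]).round(3),(np.arctan2(f[1],f[0])-np.pi/2).round(3))
tr=[[(180,150),(155,225),(218,240),(240,165)]]
w=np.array([atz(ti,p,0.02)[:2] for p in tr[0]]);print('tray',w.mean(0),w)
w2=np.array([[.437,.248],[.625,.19],[.669,.334],[.478,.387]]);print(w2.mean(0))
for n,p in [('cyl',(341,90))]: print(n,atz(ti,p,0.1))
for p in [(515,140),(628,122),(540,228),(500,155),(516,233)]: print(p,atz(ti,p,0.12).round(3),atz(ti,p,0).round(3))
print(proj(bot.camera_info('wrist'),[.19,-.6,.21]))
E
```

```text
L tri [ 0.5451 -0.0133  0.0492] gap 0.003 c@.06 [ 0.5433 -0.0143] len 0.086 0.048 yaw 0.358 0.378
M tri [ 0.5649 -0.135   0.0497] gap 0.0028 c@.06 [ 0.5632 -0.1346] len 0.086 0.05 yaw 0.281 0.305
R tri [ 0.4646 -0.3147  0.0501] gap 0.0022 c@.06 [ 0.4639 -0.3122] len 0.087 0.051 yaw 0.132 0.168
tray [0.53995159 0.28670615] [[0.65208835 0.33295505]
 [0.47137077 0.38619658]
 [0.4293838  0.23967532]
 [0.60696345 0.18799765]]
[0.55225 0.28975]
cyl [ 0.74984481 -0.05916536  0.1       ]
(515, 140) [ 0.603 -0.429  0.12 ] [ 0.645 -0.491  0.   ]
(628, 122) [ 0.633 -0.686  0.12 ] [ 0.679 -0.785  0.   ]
(540, 228) [ 0.408 -0.451  0.12 ] [ 0.423 -0.516  0.   ]
(500, 155) [ 0.57  -0.391  0.12 ] [ 0.608 -0.448  0.   ]
(516, 233) [ 0.401 -0.4    0.12 ] [ 0.414 -0.457  0.   ]
[328.85879126 232.94423998]
```

View pics/wrist0.png

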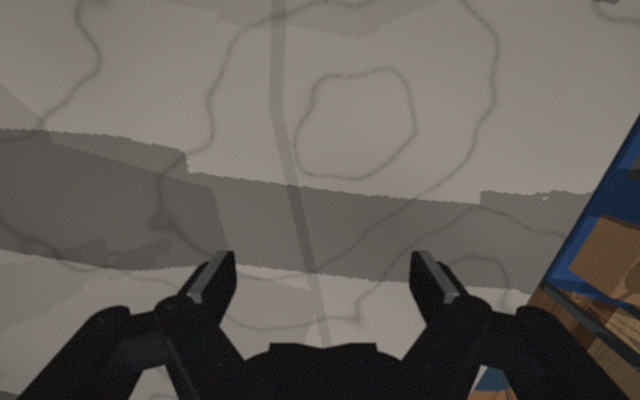

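Emit:
{"name": "drive_tool", "arguments": {
  "series": [
    [100,0.01,0.035,0.005,0],
    [100,0.01,0.035,0.005,0],
    [100,0.01,0.035,0.005,0],
    [100,0.01,0.035,0.005,0],
    [100,0.015,0.03,0.005,-0.03],
    [100,0.02,0.025,0,-0.03],
    [100,0.03,0.02,0,-0.03],
    [100,0.035,0.02,0,-0.03],
    [100,0.035,0.015,0,-0.03],
    [100,0.035,0.01,0,0],
    [100,0.035,0.01,0,0],
    [100,0.02,0.01,0,0]
  ]
}}

```text
clock: 1.55
position: [0.4568, -0.3052, 0.2578]
tool_rot: [3.139, -0.001, 0.141]
force: [-0.5, -0.4, -0.9]
grip_width: 0.0855
```

```bash
cat >> h.py <<'E'
def snap(n,fn,**k):
    i=bot.camera_info(n); im=bot.grab_frame(n); cv2.imwrite(f'pics/{fn}.png',im[:,:,::-1]); np.save(f'{fn}.npy',im); np.save(f'{fn}_info.npy',i,allow_pickle=True); return i,im
E
python3 - <<'E'
from h import *
s=bot.observe(); print(s['clock'],s['position'],s['tool_rot'],s['force'])
snap('wrist','w1')
for m in bot.masks_of('wrist','case_a_center'):
    print(m['conf'],m['point'],m['mask'].sum())
E
```

```text
1.55 [ 0.45675924 -0.30516551  0.25778109] [ 3.13918898e+00 -8.05929887e-04  1.40945803e-01] [-0.51929277 -0.37418863 -0.90985684]
0.71 [180.1, 50.0] 5837
```

View pics/w1.png

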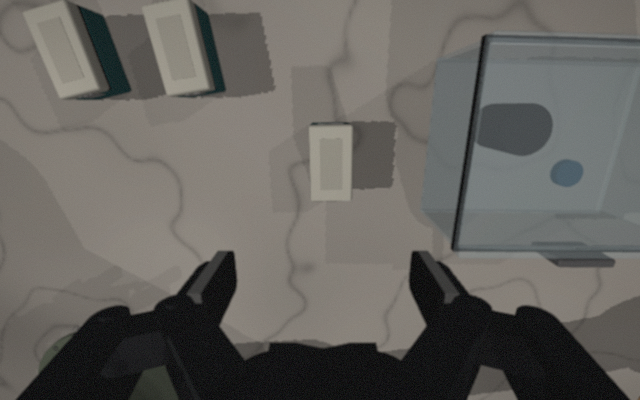

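The wrist view shows all three cases: lids at about (331,162), (180,48) and (66,48). The glass bin rim starts at column 460. I'll segment the lids in both the wrist and top views and triangulate.

```bash
cat > lid.py <<'E'
from h import *
from scipy.optimize import least_squares
def lidquad(im,seed,thr=None):
    # flood on brightness/whiteness near seed -> lid mask -> 4-corner polygon
    g=cv2.GaussianBlur(im,(3,3),0).astype(float); 
    u,v=map(int,seed); roi=np.zeros(im.shape[:2],np.uint8)
    m=np.zeros((402,642),np.uint8)
    return g
def tri(o1,v1,o2,v2):
    ab=np.linalg.lstsq(np.stack([v1,-v2],1),o2-o1,rcond=None)[0]
    a=o1+ab[0]*v1;b=o2+ab[1]*v2
    return (a+b)/2,np.linalg.norm(a-b)
E
python3 - <<'E'
from lid import *
ti=bot.camera_info('top'); wi=np.load('w1_info.npy',allow_pickle=True).item()
T={'L':[(73,152),(143,120),(203,248),(128,280)],'M':[(272,105),(347,82),(400,207),(320,240)],'R':[(590,243),(670,227),(711,367),(624,388)]}
W={'R':[(310,124),(352,124),(352.5,200.5),(310.5,200.5)],'M':[(143,5),(192,-5),(214,92),(167,97)],'L':[(25,13),(70,0),(107,93),(60,99)]}
for k in T:
    a=np.array(T[k])/3.8+[290,130]; b=np.array(W[k])
    P=[tri(*ray(ti,p),*ray(wi,q)) for p,q in zip(a,b)]
    c,g=tri(*ray(ti,a.mean(0)),*ray(wi,b.mean(0)))
    w=np.array([atz(wi,p,0.06)[:2] for p in b]); e=(w[0]+w[1]-w[2]-w[3])/2; f=(w[0]+w[3]-w[1]-w[2])/2
    print(k,c.round(4),g.round(4),[p[0][2].round(3) for p in P],'wrist c',w.mean(0).round(4),np.linalg.norm(e).round(3),np.linalg.norm(f).round(3),np.arctan2(e[1],e[0]).round(3),(np.arctan2(f[1],f[0])-np.pi/2).round(3))
E
```

```text
L [ 0.547  -0.0141  0.052 ] 0.0042 [np.float64(0.055), np.float64(0.049), np.float64(0.049), np.float64(0.056)] wrist c [ 0.5471 -0.0199] 0.089 0.053 0.347 0.298
M [ 0.5674 -0.1358  0.0504] 0.0038 [np.float64(0.054), np.float64(0.048), np.float64(0.052), np.float64(0.051)] wrist c [ 0.5665 -0.1398] 0.091 0.052 0.275 0.269
R [ 0.4668 -0.3165  0.045 ] 0.0026 [np.float64(0.046), np.float64(0.049), np.float64(0.053), np.float64(0.047)] wrist c [ 0.4687 -0.3149] 0.089 0.049 0.156 0.141
```

Emit:
{"name": "drive_tool", "arguments": {
  "series": [
    [100,0.01,-0.009,0,0.01],
    [100,0,0,-0.035,0],
    [100,0,0,-0.04,0],
    [100,0,0,-0.04,0],
    [100,0,0,-0.03,0],
    [100,0,0,-0.02,0],
    [100,0,0,0,0]
  ]
}}

```text
clock: 2.35
position: [0.4638, -0.316, 0.0883]
tool_rot: [3.137, -0.002, 0.152]
force: [0.2, 0.2, 0.5]
grip_width: 0.0853
```

```bash
python3 - <<'E'
from h import *
s=bot.observe(); print(s['clock'],s['position'],s['tool_rot'],s['force'])
snap('wrist','w2')
E
```

```text
2.35 [ 0.46375948 -0.31599562  0.08834937] [ 3.13674891e+00 -1.99386918e-03  1.51628923e-01] [0.20965038 0.21998178 0.4756632 ]
```

View pics/w2.png

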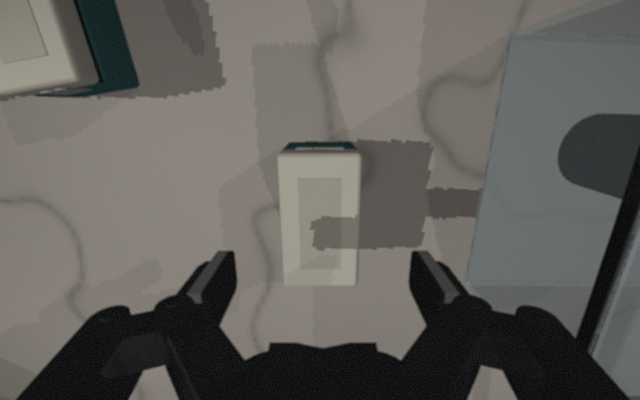

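```bash
python3 - <<'E'
from lid import *
i1=np.load('w1_info.npy',allow_pickle=True).item();i2=np.load('w2_info.npy',allow_pickle=True).item()
A=np.array([(310,124),(352,124),(352.5,200.5),(310.5,200.5)]);B=np.array([(278,152),(360,152),(357,286),(284,286)])
for a,b in zip(A,B): p,g=tri(*ray(i1,a),*ray(i2,b)); print(p.round(4),g.round(4))
w=np.array([atz(i2,b,0.06)[:2] for b in B]);print(w.mean(0),w)
E
```

```text
[ 0.51   -0.2851  0.0674] 0.0
[ 0.5161 -0.3308  0.061 ] 0.0005
[ 0.4275 -0.3464  0.0586] 0.0012
[ 0.4208 -0.2973  0.0594] 0.0007
[ 0.4685332  -0.31451187] [[ 0.50879052 -0.28418084]
 [ 0.51587708 -0.33074964]
 [ 0.42831951 -0.34548568]
 [ 0.4211457  -0.29763132]]
```

Emit:
{"name": "drive_tool", "arguments": {
  "series": [
    [100,0.005,0.001,-0.02,0],
    [100,0,0,-0.025,0],
    [100,0,0,-0.02,0],
    [100,0,0,-0.007,0],
    [100,0,0,0,0]
  ]
}}

```text
clock: 2.9
position: [0.4721, -0.3192, 0.0235]
tool_rot: [3.129, -0.01, 0.149]
force: [0.9, -0.5, -0.1]
grip_width: 0.0852
```

Emit:
{"name": "drive_tool", "arguments": {
  "series": [
    [100,-0.003,0.005,-0.006,0],
    [100,0,0,0,0],
    [45,0,0,0,0],
    [45,0,0,0,0],
    [45,0,0,0,0],
    [45,0,0,0,0],
    [45,0,0,0,0],
    [45,0,0,0,0]
  ],
  "newtons": 50
}}

```text
clock: 3.7
position: [0.4701, -0.3148, 0.0215]
tool_rot: [3.126, -0.014, 0.149]
force: [-0.3, 1.1, 0.5]
grip_width: 0.0495
```

Emit:
{"name": "drive_tool", "arguments": {
  "series": [
    [0,0,0,0,0],
    [0,0,0,0,0],
    [0,0,0,0,0]
  ],
  "newtons": 50
}}

```text
clock: 4.0
position: [0.4701, -0.3149, 0.0215]
tool_rot: [3.126, -0.014, 0.149]
force: [-0.5, 0.5, -0.4]
grip_width: 0.0494
```

Emit:
{"name": "drive_tool", "arguments": {
  "series": [
    [0,0,0,0.01,0],
    [0,0,0,0.015,0],
    [0,0,0,0.015,0],
    [0,0,0,0,0],
    [0,0,0,0,0],
    [0,0,0,0,0],
    [0,0,0,0,0]
  ]
}}

```text
clock: 4.7
position: [0.4693, -0.3147, 0.0649]
tool_rot: [3.126, -0.013, 0.149]
force: [-0.2, -1.7, -5.9]
grip_width: 0.0495
```

```bash
python3 - <<'E'
from h import *
s=bot.observe(); print(s)
snap('wrist','w3');snap('scene','s3')
E
```

```text
{'clock': 4.7, 'qpos': array([ 0.5728281 ,  0.6507239 , -0.12507939,  1.89467652,  0.14628216,
        0.58526221, -1.06973294]), 'qd': array([-0.00057721,  0.00358916,  0.00032403,  0.00179171,  0.00035099,
       -0.00102114, -0.00011371]), 'joint_efforts': array([ 6.37005572e-02, -9.67275810e+01,  1.89119722e-01, -2.63120681e+01,
        4.38184384e-02, -1.22979521e-01,  4.47997969e-03]), 'position': array([ 0.46934226, -0.31470286,  0.06489806]), 'tool_rot': array([ 3.12614151, -0.01301203,  0.14871362]), 'force': array([-0.17842606, -1.68758083, -5.89750105]), 'moment': array([0.04039229, 0.06234549, 0.06108824]), 'grip_width': 0.049474436227577905}
```

View pics/s3.png

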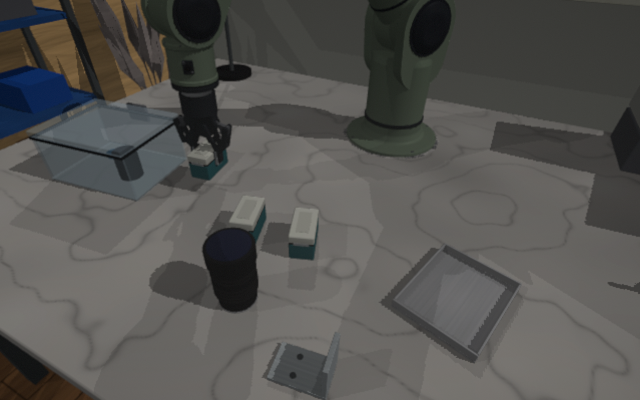

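The wrist force settled at −5.9 N after the lift, against about 0 before, which is roughly 0.6 kg. This is the heavy one, so I'm carrying it to the tray.

Emit:
{"name": "drive_tool", "arguments": {
  "series": [
    [0,0,0,0.025,0],
    [0,0,0,0.03,0],
    [0,0,0,0.03,0],
    [0,0,0,0.03,0],
    [0,0,0.02,0.015,0],
    [0,0,0.03,0,0],
    [0,0,0.035,0,0],
    [0,0,0.035,0,0],
    [0,0,0.035,0,0],
    [0,0,0.035,0,0],
    [0,0,0.035,0,0],
    [0,0,0.02,0,0]
  ]
}}

```text
clock: 6.0
position: [0.4647, -0.0628, 0.196]
tool_rot: [3.129, -0.008, 0.143]
force: [0.7, -0.3, -7.4]
grip_width: 0.0493
```

Emit:
{"name": "drive_tool", "arguments": {
  "series": [
    [0,0.005,0.02,0,-0.03],
    [0,0.005,0.03,0,-0.05],
    [0,0.005,0.035,0,-0.05],
    [0,0.005,0.035,0,-0.05],
    [0,0.005,0.035,0,-0.05],
    [0,0.01,0.035,0,-0.05],
    [0,0.01,0.035,0,-0.05],
    [0,0.01,0.03,0,-0.05],
    [0,0.01,0.02,0,-0.04],
    [0,0,0.01,0,0],
    [0,0,0,0,0]
  ]
}}

```text
clock: 7.1
position: [0.5274, 0.2378, 0.1923]
tool_rot: [3.127, -0.002, -0.291]
force: [-0.7, -0.1, -6.7]
grip_width: 0.0492
```

```bash
python3 - <<'E'
from h import *
s=bot.observe(); print(s['clock'],s['position'],s['tool_rot'],s['force'],s['grip_width'])
snap('wrist','w4');
for m in bot.masks_of('wrist','tray'): print(m['conf'],m['point'],m['mask'].sum())
E
```

```text
7.1 [0.52737974 0.237847   0.19228659] [ 3.12719329e+00 -1.52310201e-03 -2.90608324e-01] [-0.65435624 -0.08271402 -6.69413231] 0.04917094339399084
0.81 [247.7, 142.5] 17142
```

View pics/w4.png

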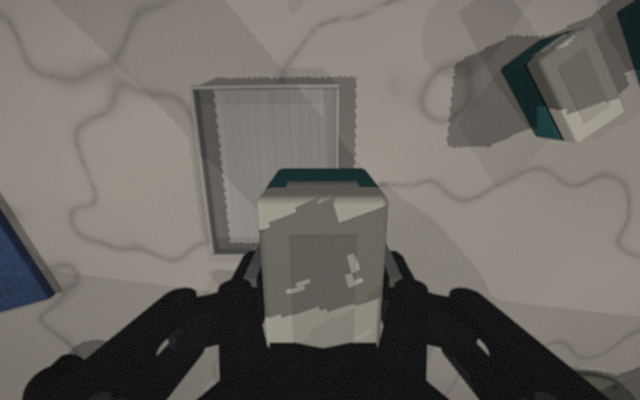

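```bash
python3 - <<'E'
from lid import *
i=np.load('w4_info.npy',allow_pickle=True).item(); ti=bot.camera_info('top')
a,b,c=[atz(i,p,0.02) for p in [(193,87),(339,86),(214,253)]]
print(a,b,c,np.linalg.norm(a-b),np.linalg.norm(a-c),'center',(b+c)/2,'yaw',np.arctan2(*(a-c)[[1,0]]))
for p,q in [((193,87),(180,150)),((214,253),(157,225)),((339,86),(241,164))]: print(tri(*ray(ti,q),*ray(i,p)))
E
```

```text
[0.65265243 0.33106986 0.02      ] [0.61177039 0.19190535 0.02      ] [0.47699638 0.38205592 0.02      ] 0.14504516648523885 0.18290605490246697 center [0.54438339 0.28698064 0.02      ] yaw -0.2824979564537378
(array([0.65359485, 0.33366445, 0.01528394]), np.float64(0.0016840640157433995))
(array([0.47309752, 0.3862792 , 0.01012615]), np.float64(0.0017207989074886185))
(array([0.61339557, 0.18954934, 0.00401141]), np.float64(0.0029290969010850212))
```

Emit:
{"name": "drive_tool", "arguments": {
  "series": [
    [0,0.008,0.025,0,0],
    [0,0.008,0.024,0,0],
    [0,0,0,0,0],
    [0,0,0,-0.02,0],
    [0,0,0,-0.03,0],
    [0,0,0,-0.03,0],
    [0,0,0,-0.025,0],
    [0,0,0,-0.015,0],
    [0,0,0,0,0]
  ]
}}

```text
clock: 8.1
position: [0.5455, 0.2735, 0.0692]
tool_rot: [3.123, -0.004, -0.303]
force: [-0.9, 0.3, -6.5]
grip_width: 0.0496
```

```bash
python3 - <<'E'
from h import *
s=bot.observe(); print(s['position'],s['tool_rot'],s['force'],s['grip_width'])
snap('wrist','w5'); snap('scene','s5')
E
```

```text
[0.54546441 0.27346562 0.0692445 ] [ 3.12283732 -0.00356043 -0.30318214] [-0.91856408  0.28457852 -6.46581716] 0.04957149220110561
```

View pics/w5.png

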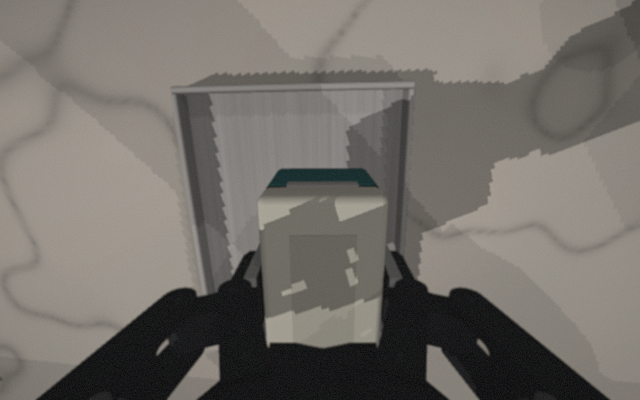

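View pics/s5.png

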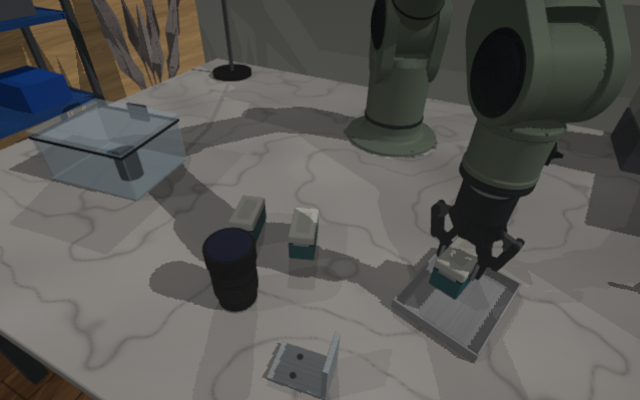

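Emit:
{"name": "drive_tool", "arguments": {
  "series": [
    [0,-0.001,0.014,0,0.02],
    [0,0,0,0,0],
    [0,0,0,-0.015,0],
    [0,0,0,-0.015,0],
    [0,0,0,-0.004,0],
    [0,0,0,0,0]
  ]
}}

```text
clock: 8.8
position: [0.5471, 0.2902, 0.0383]
tool_rot: [3.129, -0.009, -0.282]
force: [0.5, -0.3, -6.0]
grip_width: 0.0496
```

Emit:
{"name": "drive_tool", "arguments": {
  "series": [
    [0,0,0,-0.006,0],
    [0,0,0,-0.003,0],
    [0,0,0,0,0]
  ]
}}

```text
clock: 9.1
position: [0.5471, 0.29, 0.0284]
tool_rot: [3.129, -0.009, -0.282]
force: [0.1, 0.4, -6.8]
grip_width: 0.0492
```

Emit:
{"name": "drive_tool", "arguments": {
  "series": [
    [0,0,0,-0.002,0],
    [0,0,0,0,0]
  ]
}}

```text
clock: 9.3
position: [0.5473, 0.2899, 0.0264]
tool_rot: [3.129, -0.009, -0.282]
force: [0.1, -0.9, -7.2]
grip_width: 0.0498
```

Emit:
{"name": "drive_tool", "arguments": {
  "series": [
    [0,0,0,-0.001,0],
    [0,0,0,0,0]
  ]
}}

```text
clock: 9.5
position: [0.5475, 0.2901, 0.0258]
tool_rot: [3.13, -0.009, -0.282]
force: [-0.2, -0.3, -6.9]
grip_width: 0.0495
```

Emit:
{"name": "drive_tool", "arguments": {
  "series": [
    [0,0,0,-0.002,0],
    [0,0,0,0,0]
  ]
}}

```text
clock: 9.7
position: [0.5479, 0.2903, 0.026]
tool_rot: [3.131, -0.01, -0.282]
force: [1.1, -0.1, -7.1]
grip_width: 0.0496
```

Emit:
{"name": "drive_tool", "arguments": {
  "series": [
    [0,0,0,-0.004,0],
    [0,0,0,0,0]
  ]
}}

```text
clock: 9.9
position: [0.5489, 0.2907, 0.0252]
tool_rot: [3.132, -0.012, -0.283]
force: [-0.8, 0.9, -6.6]
grip_width: 0.0493
```

```bash
python3 - <<'E'
from h import *
s=bot.observe(); print(s['position'],s['tool_rot'],s['force'],s['moment'],s['grip_width'])
snap('wrist','w6'); i,im=snap('scene','s6')
cv2.imwrite('pics/s6z.png',cv2.resize(np.clip(im[200:360,370:540]*1.4,0,255).astype('uint8'),None,fx=4,fy=3.7,interpolation=2)[:,:,::-1])
E
```

```text
[0.54888551 0.29067697 0.0252468 ] [ 3.13238862 -0.01215957 -0.28268665] [-0.75656064  0.87678077 -6.5632853 ] [-0.02426348  0.01558885 -0.00626866] 0.049330383897223766
```

View pics/s6z.png

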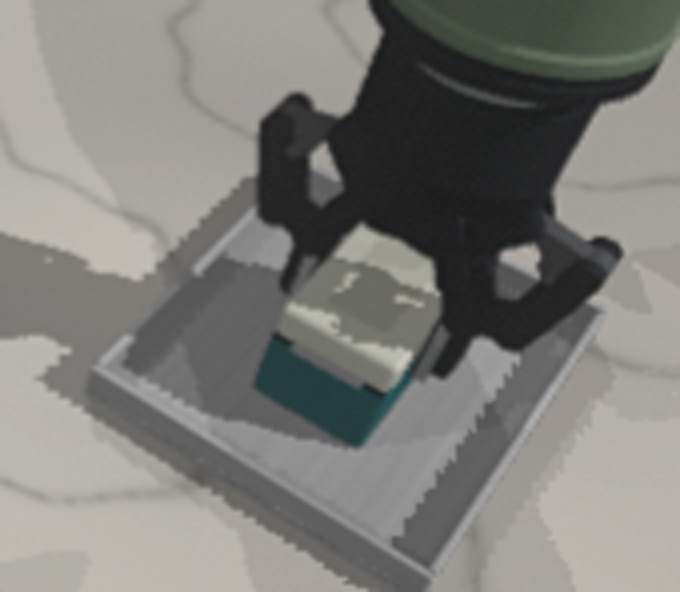

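Emit:
{"name": "drive_tool", "arguments": {
  "series": [
    [0,0,0,-0.005,0],
    [0,0,0,0,0]
  ]
}}

```text
clock: 10.2
position: [0.5499, 0.2903, 0.0228]
tool_rot: [3.133, -0.014, -0.283]
force: [-0.6, -0.9, -7.5]
grip_width: 0.0494
```

```bash
python3 - <<'E'
from h import *
s=bot.observe(); print(s['position'],s['qpos'].round(3),s['force'],s['moment'],s['grip_width'],s['joint_efforts'].round(1))
E
```

```text
[0.54990648 0.29031598 0.02284847] [-0.569  0.786 -0.031  1.739  0.065  0.616 -2.498] [-0.64136862 -0.90034404 -7.54590804] [-0.01805525 -0.05735682  0.00406794] 0.049377503925270676 [ 2.000e-01 -1.104e+02  3.500e+00 -2.720e+01  1.000e-01  3.000e-01
  0.000e+00]
```

Emit:
{"name": "drive_tool", "arguments": {
  "series": [
    [0,-0.002,-0.002,0.003,0.04],
    [0,0,0,0,0.02],
    [0,0,0,0,0]
  ]
}}

```text
clock: 10.5
position: [0.5476, 0.2882, 0.0249]
tool_rot: [3.132, -0.013, -0.222]
force: [0.2, 0.6, -6.0]
grip_width: 0.0493
```

```bash
python3 - <<'E'
from h import *
s=bot.observe(); print(s['position'],s['qpos'].round(3),s['force'],s['tool_rot'])
snap('wrist','w7')
E
```

```text
[0.54764523 0.28819508 0.02489183] [-0.557  0.779 -0.047  1.747  0.085  0.615 -2.452] [ 0.21151715  0.56898757 -5.96658773] [ 3.13246944 -0.01335102 -0.22153725]
```

View pics/w7.png

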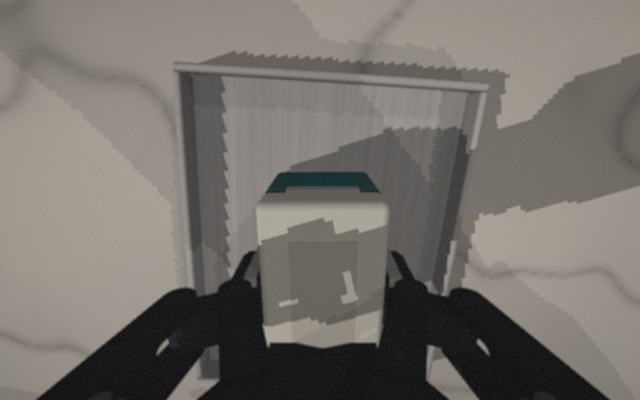

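```bash
python3 - <<'E'
from h import *
cs=[cv2.resize(np.load(f'w{k}.npy')[150:360,240:410],None,fx=1.15*1,fy=1.15) for k in (4,5,6,7)]
im=np.hstack(cs); im=np.clip(im*1.3,0,255).astype('uint8')
cv2.imwrite('pics/cmp.png',im[:,:,::-1])
E
```

```text
(no output)
```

View pics/cmp.png

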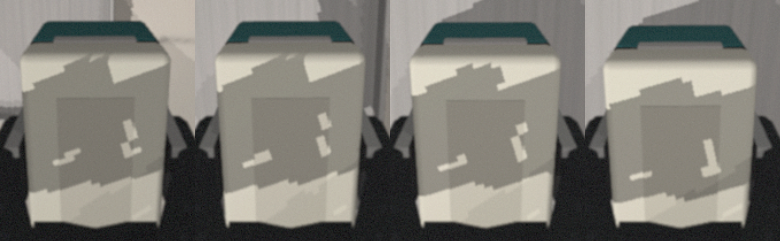

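```bash
python3 - <<'E'
from h import *
im=np.hstack([cv2.resize(np.load(f'w{k}.npy')[150:360,240:410],None,fx=2,fy=2) for k in (3,7)])
cv2.imwrite('pics/cmp2.png',np.clip(im*1.3,0,255).astype('uint8')[:,:,::-1])
E
```

```text
(no output)
```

View pics/cmp2.png

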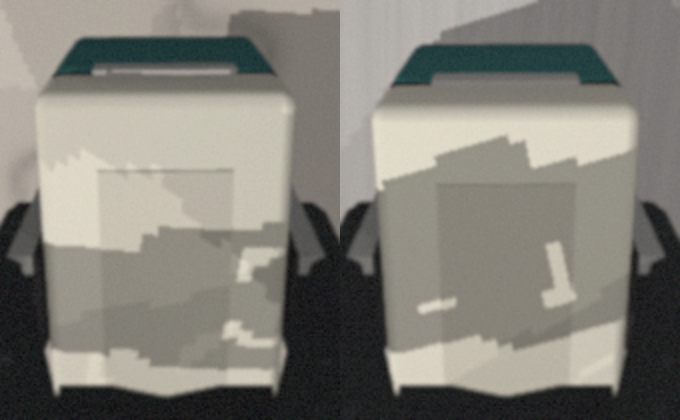

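Emit:
{"name": "drive_tool", "arguments": {
  "series": [
    [0,0,0,-0.002,0]
  ]
}}

```text
clock: 10.65
position: [0.5477, 0.2882, 0.0226]
tool_rot: [3.132, -0.013, -0.223]
force: [-0.1, 0.5, -6.7]
grip_width: 0.0498
```

Emit:
{"name": "drive_tool", "arguments": {
  "series": [
    [0,0,0,-0.002,0]
  ]
}}

```text
clock: 10.75
position: [0.5477, 0.2882, 0.022]
tool_rot: [3.132, -0.013, -0.224]
force: [-24.8, -14.0, 71.5]
grip_width: 0.0493
```

Emit:
{"name": "drive_tool", "arguments": {
  "series": [
    [0,0,0,-0.002,0]
  ]
}}

```text
clock: 10.85
position: [0.5477, 0.2882, 0.022]
tool_rot: [3.132, -0.013, -0.224]
force: [-20.3, -10.0, 53.4]
grip_width: 0.0492
```

Emit:
{"name": "drive_tool", "arguments": {
  "series": [
    [0,0,0,0,0]
  ]
}}

```text
clock: 10.95
position: [0.5478, 0.2884, 0.0227]
tool_rot: [3.132, -0.014, -0.225]
force: [-0.1, 0.6, -6.4]
grip_width: 0.0498
```

Emit:
{"name": "drive_tool", "arguments": {
  "series": [
    [100,0,0,0,0],
    [100,0,0,0,0],
    [100,0,0,0,0],
    [100,0,0,0,0],
    [100,0,0,0,0],
    [100,0,0,0,0],
    [100,0,0,0,0]
  ]
}}

```text
clock: 11.65
position: [0.5486, 0.289, 0.0223]
tool_rot: [3.133, -0.015, -0.226]
force: [-0.2, -0.5, 0.3]
grip_width: 0.0852
```

```bash
python3 - <<'E'
from h import *
s=bot.observe(); print(s['position'],s['force'],s['grip_width'])
snap('wrist','w8'); snap('scene','s8')
E
```

```text
[0.54856717 0.28901188 0.02232116] [-0.15871163 -0.52858461  0.25532268] 0.08521880556254528
```

View pics/w8.png

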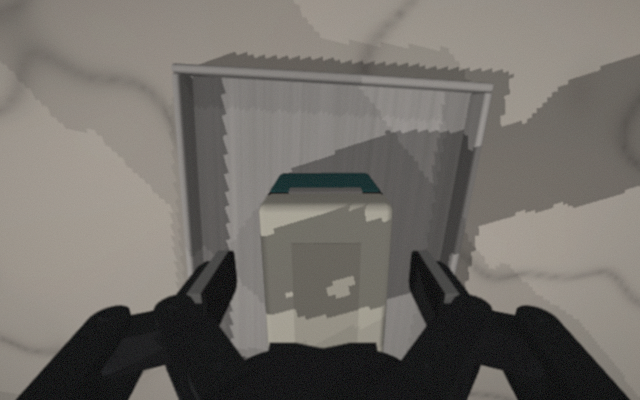

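The wrist view shows the case released in the tray between the open fingers, and the force is back to about 0. I'll retreat straight up, then back off in y.

Emit:
{"name": "drive_tool", "arguments": {
  "series": [
    [100,0,0,0.01,0],
    [100,0,0,0.025,0],
    [100,0,0,0.03,0],
    [100,0,0,0.035,0],
    [100,0,0,0.04,0],
    [100,0,0,0.04,0],
    [100,0,0,0.03,0.05],
    [100,-0.03,-0.01,0,0.05],
    [100,-0.03,-0.01,0,0.05],
    [100,-0.03,-0.01,0,0],
    [100,0,0,0,0],
    [100,0,0,0,0]
  ]
}}

```text
clock: 12.95
position: [0.454, 0.2567, 0.2498]
tool_rot: [3.137, -0.021, -0.07]
force: [0.2, -0.1, 0.7]
grip_width: 0.0854
```

```bash
python3 - <<'E'
from h import *
s=bot.observe(); print(s['clock'],s['position'],s['force'],s['qpos'].round(2),abs(s['qd']).max())
snap('wrist','w9'); i,a=snap('scene','s9'); j,b=snap('top','t9')
E
```

```text
12.95 [0.45399755 0.25667195 0.2497647 ] [ 0.18841267 -0.11210644  0.6715191 ] [-0.56  0.33 -0.11  1.86  0.06  0.94 -2.33] 0.036004693632827205
```

View pics/w9.png

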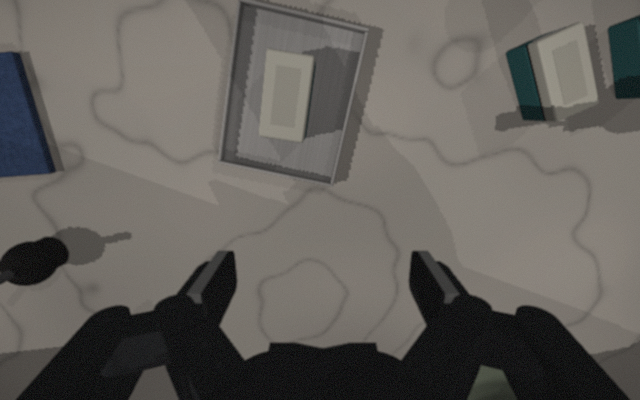

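View pics/s9.png

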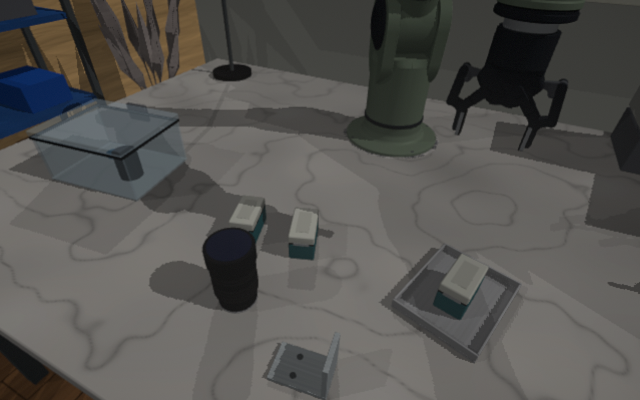

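View pics/t9.png

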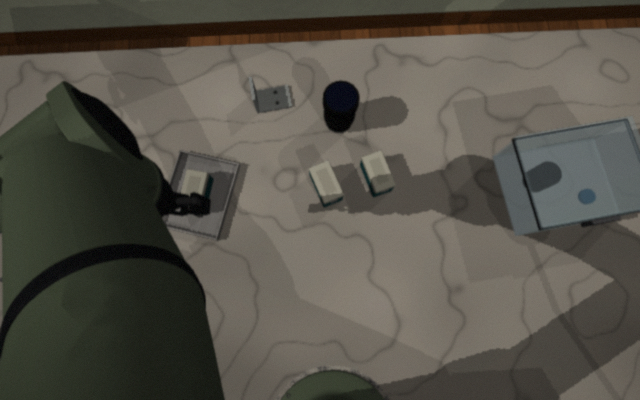

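The views agree. The heavy case stands upright in the tray, at wrist (287,96) and scene (462,283). The other two are at their original pixels, top (326,183) and (377,173), and the arm is clear. I'm handing the job in.

```bash
python3 - <<'E'
from h import *
bot.job_done()
E
```

```text
the job is handed in; nothing more can be done
```

The heavy case is standing upright in the tray, and I handed the job in after about 13 s of robot time. I lifted only one case, the one nearest the glass bin. It pulled about 6–7 N on the wrist (around 0.6 kg), so I took it as the full one and did not lift the other two.

**Last checks:** the final wrist and scene views show the case upright inside the tray walls, about 0.06 rad off the tray's axis. The other two cases stand untouched where they were, and the open gripper is well clear with about zero force.

**What went less cleanly:**
- **Push in the grip:** the case slid up about 3 mm in the fingers while I was feeling for the tray floor. My force readings came after each push had relaxed, so I missed those contacts.
- **Contact force:** the first clear floor contact read about 71 N vertical (about 77 N in all), under the 120 N wrist limit. I relaxed it before releasing.
- **Joint range:** the last joint came to −2.498 of its −2.52 limit, so I turned the tool slightly away before setting the case down.
- **Lid height:** pairs that included the top camera put the case lids about 10 mm too low. Two wrist-camera positions gave about 60 mm, matching the text, so I used that.

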